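Find the loose anchor bolt and hold its cap open

ROBOT

A 6-joint arm with a two-finger parallel gripper is mounted at the origin on the work surface. World frame = base frame: x ahead of the robot, y to its left, z up, the work surface at z = 0. Lengths are in m, angles in degrees, forces in N, time in s.
With the tool pointing down it reaches from about 0.25 to 0.725 m from the base axis. Payload 9.7 kg.
Tool frame: the origin (TCP) lies on the centre line of the jaws, within the pads' length; the fingertips stand 19 mm ahead of it and the grasp point (between the pads) is the TCP (bot.tcp_to_tips is the z of the fingertips in the tool frame, in m); z points along the fingers, y is the line along which they close (so a half turn about z gives the same grasp; the last joint's range is limited). The gripper opens to 85 mm and grips with 20 to 120 N. Pads are 22 mm wide; open, the fingers measure 114 mm over their backs; the gripper's body (76 mm by 85 mm) begins 54 mm behind the grasp point. The pads swing forward as they close: fully open they stand 13 mm farther back than shut.
Start: joints at [73.396, 4.979, 10.078, 95.1, 0, 90], TCP at [0.157, 0.527, 0.25] pointing down, gripper open.
Joint ranges: [-179.16, 179.16], [-48.56, 103.87], [-65.8, 70.77], [-126.05, 130.52], [-82.76, 87.17], [-180, 180]. Speed limits (degrees/s): [127.2, 127.2, 147.25, 180, 180, 180].

INTERFACE

Orientations are given as [roll, pitch, yaw] about the fixed x, y, z axes, in that order (R = Rz(yaw) Ry(pitch) Rx(roll)).
In Python, from workcell import bot gives the robot as it stands. The module is installed in compiled form; this text tells all that it offers.
- The arm moves only by the tool play_rows, never from a script. Its argument "increments" is a list of rows, each an object with "slide": the shift along the tool's x, y, z in mm, a list of three; "angular": the turn, a rotation vector about the tool's x, y, z in degrees, a list of three; "claw": the opening, from -1 (shut) to 1 (fully open). In form: [{"slide": [x, y, z], "angular": [rx, ry, rz], "claw": claw}, ...]. A call has 1 to 8 rows; each row shifts and turns the commanded pose from where the row before left it, along the tool's axes as they then stand; what a row does not reach is not made up. A row lasts 1/10 s, in which the tool goes at most 50 mm and 8.59 degrees, less where a joint would pass 70% of its speed; a pose out of reach is approached as far as the arm can. A call is refused whole if a number of a shift passes 50 or a number of a turn 8.59, either way. A call with a gripper value outside its range is refused whole. The fingers move at their own pace and stop on an object; "squeeze" is the grip in N (left out, the last holds). Time passes only in rows, so rows that do not move let the fingers close. It gives the time, the measured TCP pose, the force, the opening and the grip force at its end, in the units of the state.
- bot.get_obs(): the state, without advancing time (a new reading comes with each control period).
- bot.camera(name): name is "side" or "top"; returns the picture (420x560x3 uint8, red, green, blue); there is no depth.
- bot.camera_info(name): a dict with "fovy" (degrees; the focal length in pixels is half the picture's height over the tangent of half this angle, whatever the lens; pixels are square), "cx", "cy" (the principal point, pixels), "k1" (the pictures are not rectified: a ray, as slopes to the right and down, at radius r is drawn at 1 + k1 r^2 times it, then the intrinsics apply), "R" (3x3) and "t" (3): a world point X has camera coordinates R X + t. Camera axes: x right, y down, z forward; pixel columns grow to the right and rows downward; lengths in m; the calibration is good to about 2 mm. A picture is of the moment at which its call begins. camera_info takes no time and is no camera call.
- bot.job_done(): hands the job in; it is judged then, once.
The state is a dict: "time": time; "q": joint angles; "qd": joint speeds; "joint_efforts": joint torques, N m; "ee_pos": TCP position; "tcp_rot": TCP orientation; "wrist_force": force on the tool from outside, world axes, zero at the start; "torque": the same for the moment, N m; "opening": finger opening in m; "grasp_force": force on a finger pad.
Only numpy, scipy, OpenCV 4.12 (cv2) and the standard library are available. Lean on these libraries where they do the work, as an engineer would, in place of code of your own. Each camera call takes 0.05 s, during which the arm holds its last target. There are 200 camera calls.

TASK

Get the bolt swap ready at the lift's anchor rail: slide the tray with the spare bolt and washer straight into its holder until it is fully home, with its load still in it. Then tap the three bolt heads from above to find the loose one, which sinks about half a centimetre or more and stays down when pushed. Lift that bolt's hinged cap by its lug to about 45 degrees and finish while still holding it open in the gripper, leaving the other caps shut and the rest of the bench undisturbed.

Things in the scene. Friction and masses are not known exactly. Their poses are not given: they have to be found in the camera images.
- holder: Fixed grey tray holder. Origin on the bench; x points into it from the mouth (-x side), z up. Inside 98 mm wide; side walls x -50..50 mm, 48 mm tall, 8 thick; back stop's inner face at x +45 mm. A strap (underside 48, top 53 mm high) crosses x 18..53 mm. At the mouth 30 mm tall guides flare out to x -80, y +-70 mm. No floor. Tray fully home: its origin coincides with this one.
- tray: Loose square steel tray, 90 x 90 mm, walls 20 mm tall and 4 mm thick, about 0.35 to 0.6 kg loaded, on the bench before the holder's mouth, a little turned and off line. Origin under its centre, x axis points away from its handle. It carries a spare bolt and a thick washer, loose.
- tray_handle (a point): Point to grip on the tray's handle, an upright steel post at the tray's near end: 20 mm wide (tray y), 10 mm thick (tray x), top 63 mm above the bench, centred 60 mm from the tray's origin towards its -x. This point is 45 mm above the bench and moves with the tray; axes as the tray.
- spare_bolt: The loose spare bolt in the tray, standing on its head: head 28 mm across, 34 mm tall in all. Origin at its underside.
- spare_washer: The loose thick washer in the tray, 32 mm across, 8 mm tall. Origin at its underside.
- rail: Fixed grey steel anchor rail, 302 mm long (its y) by 122 mm, top 45 mm above the bench. Three bolts at x = 0, y = -95, 0, +95 mm, each head standing up through a window in a hinged cap. Origin on the bench under the middle bolt, z up. Which bolt is loose cannot be seen.
- bolt_1_top (a point): Centre of the top face of the right-hand bolt's hexagonal head (28 mm across, 12 mm tall), 70 mm above the bench; axes as the rail. It moves down with the bolt.
- bolt_1 (a joint): How far the right-hand bolt has been pushed down, m, 0 at the start. A loose bolt slides down to at most 8 mm under a push of about 3 to 5 N and stays where it is left; a firm one yields less than 1.5 mm.
- cap_1_lug (a point): Centre of the round steel lug of the right-hand bolt's cap: a cylinder 16 mm in diameter, 24 mm long along the rail's y, on a 14 mm wide web, 78 mm above the bench and 50 mm from the bolt towards the rail's -x when shut. The clear gap between lug and bolt head is 28 mm. Moves with the cap.
- cap_1 (a joint): Opening of the right-hand cap, rad, 0 shut, stop at 1.3. Aluminium plate 101 x 56 x 6 mm, 0.15 kg, top 53 mm above the bench when shut. Hinge line along the rail's y, at rail x +45 mm, 50 mm above the bench; the lug (95 mm before and 28 mm above it) swings up and towards the rail's +x. No spring or latch: it falls shut when let go.
- bolt_2_top (a point): Centre of the top face of the middle bolt's hexagonal head (28 mm across, 12 mm tall), 70 mm above the bench; axes as the rail. It moves down with the bolt.
- bolt_2 (a joint): How far the middle bolt has been pushed down, m, 0 at the start. A loose bolt slides down to at most 8 mm under a push of about 3 to 5 N and stays where it is left; a firm one yields less than 1.5 mm.
- cap_2_lug (a point): Centre of the round steel lug of the middle bolt's cap: a cylinder 16 mm in diameter, 24 mm long along the rail's y, on a 14 mm wide web, 78 mm above the bench and 50 mm from the bolt towards the rail's -x when shut. The clear gap between lug and bolt head is 28 mm. Moves with the cap.
- cap_2 (a joint): Opening of the middle cap, rad, 0 shut, stop at 1.3. Aluminium plate 101 x 56 x 6 mm, 0.15 kg, top 53 mm above the bench when shut. Hinge line along the rail's y, at rail x +45 mm, 50 mm above the bench; the lug (95 mm before and 28 mm above it) swings up and towards the rail's +x. No spring or latch: it falls shut when let go.
- bolt_3_top (a point): Centre of the top face of the left-hand bolt's hexagonal head (28 mm across, 12 mm tall), 70 mm above the bench; axes as the rail. It moves down with the bolt.
- bolt_3 (a joint): How far the left-hand bolt has been pushed down, m, 0 at the start. A loose bolt slides down to at most 8 mm under a push of about 3 to 5 N and stays where it is left; a firm one yields less than 1.5 mm.
- cap_3_lug (a point): Centre of the round steel lug of the left-hand bolt's cap: a cylinder 16 mm in diameter, 24 mm long along the rail's y, on a 14 mm wide web, 78 mm above the bench and 50 mm from the bolt towards the rail's -x when shut. The clear gap between lug and bolt head is 28 mm. Moves with the cap.
- cap_3 (a joint): Opening of the left-hand cap, rad, 0 shut, stop at 1.3. Aluminium plate 101 x 56 x 6 mm, 0.15 kg, top 53 mm above the bench when shut. Hinge line along the rail's y, at rail x +45 mm, 50 mm above the bench; the lug (95 mm before and 28 mm above it) swings up and towards the rail's +x. No spring or latch: it falls shut when let go.
- screwdriver: Bystander: a screwdriver lying on the bench between the robot and the rail; to be left alone.
- wrench: Bystander: a wrench lying to the right of the tray; to be left alone.
- oil_can: Bystander: an upright aluminium can, 60 mm across, 90 mm tall, beyond the rail; to be left alone.
- jar: Bystander: a glass jar, 70 mm across, 100 mm tall, beyond the holder; to be left alone.
- mug: Bystander: a white mug, 80 mm across, 90 mm tall, at the left; to be left alone.
- bearing: Bystander: a flat steel ring, 52 mm across, 14 mm tall, on the bench between the robot and the rail's right end; to be left alone.

How it is judged (in metres and radians):
On the way, in this order (a step that is already met when the one before it is completed fails the run):
1. the loaded tray is fully home in its holder (x of tray in the frame of holder between -0.008 and 0.008 m and y of tray in the frame of holder between -0.008 and 0.008 m and height (world z) of tray below 0.008 m and angle between tray's own z axis and vertical below 0.1 rad and angle between the x axis of tray and the x axis of holder, either way round below 0.12 rad and horizontal distance between each of spare_bolt, spare_washer and tray below 0.06 m and height (world z) of spare_bolt between 0.002 and 0.04 m and height (world z) of spare_washer between 0.002 and 0.04 m), for 0.2 s.
2. the loose bolt has been tapped down (value of joint any of bolt_1, bolt_2, bolt_3 above 0.004 m), for 0.2 s.
At the end, for the whole second after the job is handed in: The tray stands flat within 8 mm of fully home and within 0.12 rad of the holder's direction, spare bolt and washer in it; the loose bolt is down more than 4 mm; its cap is open more than 0.6 rad (34 degrees) and carried by the gripper's fingers; the other two caps are shut (under 0.1 rad) (all of step 1 and ((value of joint bolt_1 above 0.004 m and value of joint cap_1 above 0.6 rad and contact force between cap_1 and the fingers above 0.3 N and value of joint each of cap_2, cap_3 below 0.1 rad) or (value of joint bolt_2 above 0.004 m and value of joint cap_2 above 0.6 rad and contact force between cap_2 and the fingers above 0.3 N and value of joint each of cap_1, cap_3 below 0.1 rad) or (value of joint bolt_3 above 0.004 m and value of joint cap_3 above 0.6 rad and contact force between cap_3 and the fingers above 0.3 N and value of joint each of cap_1, cap_2 below 0.1 rad))); the arm keeps its last pose, push and grip.
It fails at once if a cap is lifted whose bolt has not been found loose ((value of joint cap_1 above 0.2 rad and value of joint bolt_1 below 0.003 m) or (value of joint cap_2 above 0.2 rad and value of joint bolt_2 below 0.003 m) or (value of joint cap_3 above 0.2 rad and value of joint bolt_3 below 0.003 m)).
It fails at once if a bystander is pushed away or knocked over (distance of any of screwdriver, wrench, oil_can, jar, mug, bearing from where it was at the start of the episode above 0.04 m or angle between any of oil_can, jar, mug's own z axis and vertical above 0.5 rad).
It also fails if it takes over 64 s, if anything falls off the work surface, if the arm or the gripper's body presses on something with over 40 N, if the wrist force passes 120 N, or if a joint passes its speed limit or range.

## Working session

There is one attempt and no reset: what is moved stays moved. The work goes in short steps, Python scripts to look and compute and a tool call to move; the robot and the scene stay as the last step left them, time stands still between calls to the robot, and variables do not carry over. Pictures are saved under pics/ and viewed, at most 10 in all, crops included, and the job is handed in when it is done.

Besides the shell and the picture viewer there is one more tool, called after "Emit:" in YAML: its name, and indented under it one key for each argument. play_rows: Moves the arm, as the interface text tells. Its arguments: {"type":"object","properties":{"increments":{"type":"array"},"squeeze":{"type":"number"}},"required":["increments"]}

```bash
mkdir -p pics
cat > h.py <<'E'
import numpy as np, cv2
from workcell import bot
def intr(n):
    c=bot.camera_info(n); f=210/np.tan(np.radians(c['fovy'])/2)
    return c,f,np.array(c['R']),np.array(c['t'])
def ray(n,u,v):
    c,f,R,t=intr(n); d=np.array([(u-c['cx'])/f,(v-c['cy'])/f]); s=d.copy()
    for _ in range(30): s=d/(1+c['k1']*(s@s))
    return -R.T@t, R.T@np.array([s[0],s[1],1])
def plane(n,u,v,z):
    o,d=ray(n,u,v); return o+d*(z-o[2])/d[2]
def proj(n,X):
    c,f,R,t=intr(n); p=R@np.array(X)+t; s=p[:2]/p[2]; s=s*(1+c['k1']*(s@s))
    return s*f+[c['cx'],c['cy']]
E
python3 - <<'E'
from h import *
for n in('top','side'):
    im=bot.camera(n); cv2.imwrite(f'pics/{n}0.png',im[:,:,::-1]); c,f,R,t=intr(n); print(n,f,c['k1'],c['cx'],c['cy'],-R.T@t,R.round(2).tolist())
print(bot.get_obs())
E
```

```text
top 526.3165206802205 0.015498573690402502 283.1029916997594 199.8969871108414 [0.36329765 0.04969328 1.47670926] [[0.02, -1.0, 0.03], [-0.99, -0.03, -0.14], [0.15, -0.02, -0.99]]
side 484.52427395456044 0.03930518111598586 276.5402494307682 208.4884375749039 [-0.19828947 -0.78048139  0.88839123] [[0.71, -0.7, -0.02], [-0.42, -0.41, -0.81], [0.56, 0.58, -0.59]]
{'time': 0.1, 'q': array([7.33955718e+01, 5.00623310e+00, 1.00386898e+01, 9.51015570e+01,
       5.45837745e-04, 8.99999491e+01]), 'qd': array([-0.02533089, -0.12632661,  0.16137801,  0.08991528, -0.01721211,
        0.06221718]), 'joint_efforts': array([ 2.05698285e-05, -5.21558225e+01,  4.65655160e+01,  1.60503091e-02,
       -6.77208664e-05,  9.75793654e-06]), 'ee_pos': array([0.15710925, 0.52687265, 0.24966771]), 'tcp_rot': array([-1.79930900e+02, -5.45898743e-04,  1.63395622e+02]), 'wrist_force': array([-0.04074739, -0.20643357, -0.41154917]), 'torque': array([-0.00737386, -0.05264898,  0.00700096]), 'grasp_force': 0.0, 'opening': 0.08527789332594893}
```

View pics/top0.png

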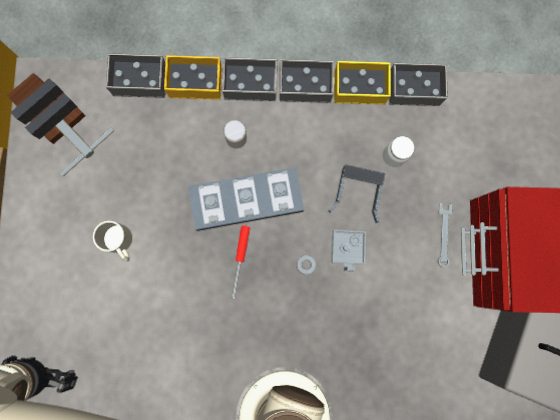

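View pics/side0.png

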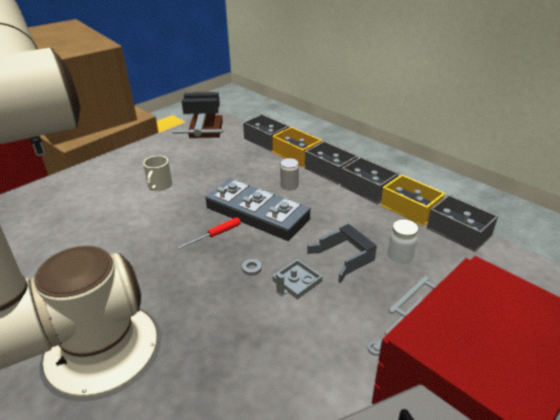

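The top view shows the rail (190–303, 168–230), the tray (~348, 247) with its handle at its lower edge (348, 268), the holder (~360, 190), and the bearing (307, 265). The side view shows the same layout. I'll zoom in next.

Run:
```python
import cv2
a=cv2.imread('pics/top0.png')[155:285,185:395]; cv2.imwrite('pics/tz.png',cv2.resize(a,None,fx=3.8,fy=3.8,interpolation=cv2.INTER_CUBIC))
a=cv2.imread('pics/side0.png')[170:300,200:400]; cv2.imwrite('pics/sz.png',cv2.resize(a,None,fx=4,fy=4,interpolation=cv2.INTER_CUBIC))
```

```text
(no output)
```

View pics/tz.png

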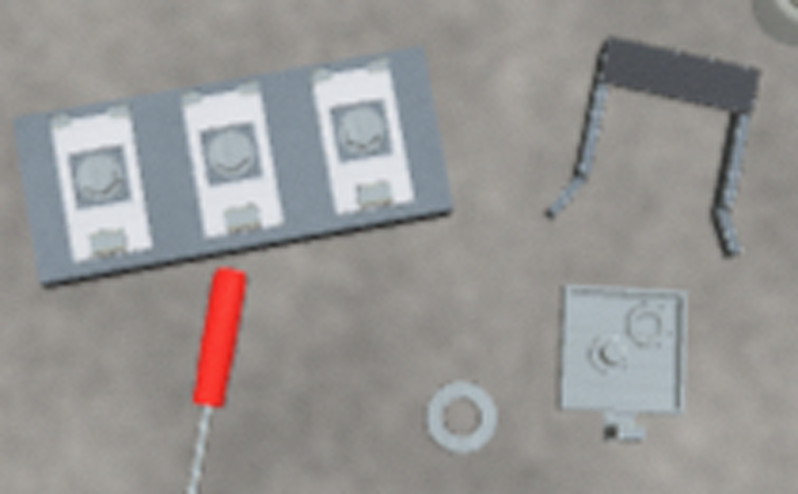

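View pics/sz.png

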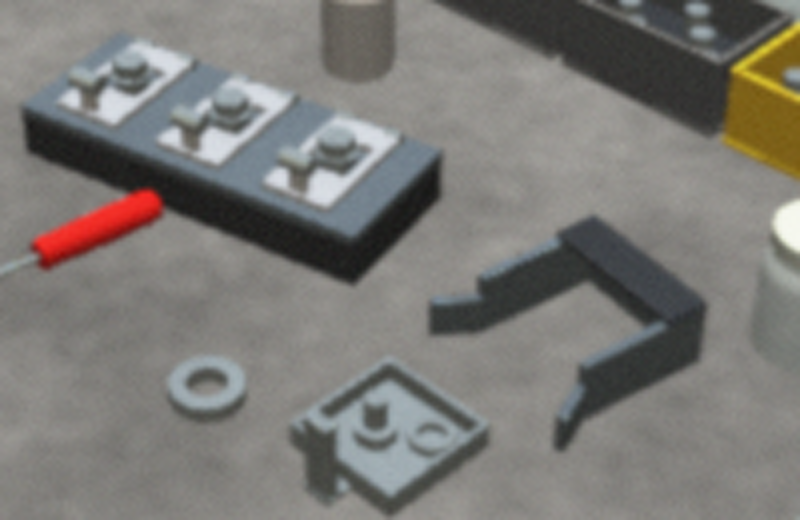

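Zoomed top view: rail top corners are at (15,118), (423,48), (452,210), (43,283). Tray rim corners are at (563,286), (687,292), (684,411), (560,409), with the handle top near (626,425). Strap corners are at (608,38), (758,72), (748,112), (602,84). Bolt heads are near (99,176), (231,152), (359,130), and lugs near (108,240), (242,217), (374,193).

Run:
```python
from h import *
T=lambda p,z:plane('top',(p[0]+.5)/3.8+184.5,(p[1]+.5)/3.8+154.5,z)[:2]
S=lambda p,z:plane('side',(p[0]+.5)/4+199.5,(p[1]+.5)/4+169.5,z)[:2]
def fit(name,F,pts,model,z):
    P=np.array([F(p,z) for p in pts]); M=np.array(model)/1e3
    a=P-P.mean(0); b=M-M.mean(0)
    th=np.arctan2((b[:,0]*a[:,1]-b[:,1]*a[:,0]).sum(),(a*b).sum()); R=np.array([[np.cos(th),-np.sin(th)],[np.sin(th),np.cos(th)]])
    o=P.mean(0)-R@M.mean(0); print(name,o.round(4),np.degrees(th).round(2),'res mm',(1e3*(P-M@R.T-o)).round(1).tolist())
# model frames x,y ; +y left
fit('rail T',T,[(15,118),(423,48),(452,210),(43,283)],[(61,151),(61,-151),(-61,-151),(-61,151)],.045)
fit('rail S',S,[(122,33),(443,152),(350,250),(24,107)],[(61,151),(61,-151),(-61,-151),(-61,151)],.045)
fit('bolts T',T,[(99,174),(231,151),(359,129)],[(0,95),(0,0),(0,-95)],.070)
fit('bolts S',S,[(131,66),(231,100),(338,136)],[(0,95),(0,0),(0,-95)],.070)
fit('tray T',T,[(563,286),(687,292),(684,411),(560,409)],[(45,45),(45,-45),(-45,-45),(-45,45)],.02)
fit('tray S',S,[(390,357),(489,429),(391,496),(291,427)],[(45,45),(45,-45),(-45,-45),(-45,45)],.02)
fit('strap T',T,[(608,38),(758,72),(748,112),(602,84)],[(53,57),(53,-57),(18,-57),(18,57)],.053)
fit('strap S',S,[(592,215),(706,305),(672,335),(558,233)],[(53,57),(53,-57),(18,-57),(18,57)],.053)
fit('guide tips T',T,[(549,214),(733,256)],[(-80,70),(-80,-70)],.030)
fit('lugs T',T,[(108,240),(242,217),(374,193)],[(-50,95),(-50,0),(-50,-95)],.080)
fit('lugs S',S,[(85,74),(188,117),(294,155)],[(-50,95),(-50,0),(-50,-95)],.086)
print('handle T',T((612,431),.063),T((642,436),.063))
print('handle S',S((320,424),.063))
```

```text
rail T [0.5772 0.118 ] 11.55 res mm [[0.0, -0.9], [-0.7, 0.8], [0.1, 2.1], [0.6, -2.1]]
rail S [0.58   0.1186] 10.75 res mm [[1.1, 3.0], [4.1, 3.2], [-5.8, -5.4], [0.6, -0.9]]
bolts T [0.5826 0.1202] 11.46 res mm [[0.2, -1.1], [0.2, -0.7], [-0.4, 1.8]]
bolts S [0.5856 0.1195] 14.08 res mm [[0.8, -2.9], [-0.2, 0.3], [-0.6, 2.6]]
tray T [ 0.4518 -0.1684] -0.85 res mm [[-0.5, 0.3], [-1.4, -0.8], [2.0, 0.1], [-0.0, 0.4]]
tray S [ 0.4555 -0.1676] -1.28 res mm [[1.0, 0.8], [-2.2, -0.7], [2.2, 1.6], [-1.0, -1.7]]
strap T [ 0.6139 -0.1967] -10.51 res mm [[-0.5, -0.9], [-2.0, 1.5], [2.7, 2.6], [-0.3, -3.1]]
strap S [ 0.6166 -0.1961] -12.08 res mm [[0.5, 4.3], [1.0, 2.1], [-4.2, -7.3], [2.7, 1.0]]
guide tips T [ 0.6132 -0.1954] -11.52 res mm [[-0.2, -1.2], [0.2, 1.2]]
lugs T [0.5838 0.12  ] 11.56 res mm [[0.2, -0.2], [-0.3, -0.2], [0.1, 0.5]]
lugs S [0.5843 0.1214] 11.31 res mm [[0.8, 1.2], [-1.5, -3.0], [0.7, 1.7]]
handle T [ 0.39166071 -0.15405241] [ 0.38865904 -0.17521903]
handle S [ 0.39449009 -0.16653807]
```

Emit:
play_rows:
  increments:
    - {"slide": [0,0,0],"angular": [0,0,8.2],"claw": 1}
    - {"slide": [0,0,0],"angular": [0,0,8.2],"claw": 1}
    - {"slide": [0,0,0],"angular": [0,0,8.2],"claw": 1}
    - {"slide": [0,0,0],"angular": [0,0,8.2],"claw": 1}
    - {"slide": [0,0,0],"angular": [0,0,8.2],"claw": 1}
    - {"slide": [0,0,0],"angular": [0,0,8.2],"claw": 1}
    - {"slide": [0,0,0],"angular": [0,0,8.2],"claw": 1}
    - {"slide": [0,0,0],"angular": [0,0,8.2],"claw": 1}

```text
time: 0.9
ee_pos: [0.1571, 0.5269, 0.2499]
tcp_rot: [-180.0, 0.0, 97.5]
wrist_force: [0.1, -0.1, 0.2]
opening: 0.0853
grasp_force: 0.0
```

Emit:
play_rows:
  increments:
    - {"slide": [0,0,0],"angular": [0,0,8.2],"claw": 1}
    - {"slide": [0,0,0],"angular": [0,0,8.2],"claw": 1}
    - {"slide": [0,0,0],"angular": [0,0,8.2],"claw": 1}
    - {"slide": [0,0,0],"angular": [0,0,8.2],"claw": 1}
    - {"slide": [0,0,0],"angular": [0,0,8.2],"claw": 1}
    - {"slide": [0,0,0],"angular": [0,0,8.2],"claw": 1}
    - {"slide": [0,0,0],"angular": [0,0,8.2],"claw": 1}
    - {"slide": [0,0,0],"angular": [0,0,8.2],"claw": 1}

```text
time: 1.7
ee_pos: [0.323, 0.4266, 0.2498]
tcp_rot: [-172.0, 2.6, 49.0]
wrist_force: [0.2, -0.1, -0.3]
opening: 0.0853
grasp_force: 0.0
```

Emit:
play_rows:
  increments:
    - {"slide": [0,0,0],"angular": [0,0,8.2],"claw": 1}
    - {"slide": [0,0,0],"angular": [0,0,8.2],"claw": 1}
    - {"slide": [0,0,0],"angular": [0,0,8.2],"claw": 1}
    - {"slide": [0,0,0],"angular": [0,0,8.2],"claw": 1}
    - {"slide": [0,0,0],"angular": [0,0,0],"claw": 1}

```text
time: 2.2
ee_pos: [0.4157, 0.3032, 0.2494]
tcp_rot: [-167.3, 8.3, 29.6]
wrist_force: [-0.4, 0.5, -1.0]
opening: 0.0855
grasp_force: 0.0
```

```bash
python3 -c "
from workcell import bot
o=bot.get_obs(); print(o['q'],o['ee_pos'],o['tcp_rot'])"
```

```text
[ 29.58416792   7.51181604  11.5354443  102.37858058  12.68412093
 179.94318312] [0.41574828 0.3031891  0.24938605] [-167.30774466    8.34247276   29.64019102]
```

Emit:
play_rows:
  increments:
    - {"slide": [0,0,0],"angular": [0,0,0],"claw": 1}
    - {"slide": [0,0,0],"angular": [0,0,0],"claw": 1}
    - {"slide": [0,0,0],"angular": [0,0,0],"claw": 1}

```text
time: 2.5
ee_pos: [0.4129, 0.3075, 0.2503]
tcp_rot: [-167.3, 8.2, 30.2]
wrist_force: [-0.4, 0.5, 0.0]
opening: 0.0856
grasp_force: 0.0
```

```bash
python3 -c "
from workcell import bot
o=bot.get_obs(); print(o['q'],o['ee_pos'],o['tcp_rot'])"
```

```text
[ 30.14812392   7.40868698  11.54219579 102.32291432  12.71001066
 179.94344418] [0.41291747 0.3075029  0.25033001] [-167.28205588    8.17695847   30.20386055]
```

```bash
cat >> h.py <<'E'
from scipy.spatial.transform import Rotation as Ro
def go(pos,rpy,n=None):
    "tool-frame slide (mm) and rotvec (deg) from the present pose to a target, in all"
    o=bot.get_obs(); C=Ro.from_euler('xyz',o['tcp_rot'],degrees=True); D=Ro.from_euler('xyz',rpy,degrees=True)
    print('slide cur axes',(C.inv().apply(np.array(pos)-o['ee_pos'])*1e3).round(1),'target axes',(D.inv().apply(np.array(pos)-o['ee_pos'])*1e3).round(1),'rot',np.degrees((C.inv()*D).as_rotvec()).round(2), 'q',o['q'].round(1))
E
python3 -c "
from h import *
go([.393,-.167,.25],[180,0,179]);go([.393,-.167,.25],[180,0,160])"
```

```text
slide cur axes [-253.3  398.3  -52.2] target axes [ 1.160e+01 -4.748e+02  3.000e-01] rot [ -15.21  -13.56 -148.59] q [ 30.1   7.4  11.5 102.3  12.7 179.9]
slide cur axes [-253.3  398.3  -52.2] target axes [-1.436e+02 -4.527e+02  3.000e-01] rot [ -15.99  -10.08 -129.79] q [ 30.1   7.4  11.5 102.3  12.7 179.9]
```

Emit:
play_rows:
  increments:
    - {"slide": [0,0,0],"angular": [-0.85,-0.75,-8.25],"claw": 1}
    - {"slide": [0,0,0],"angular": [-0.85,-0.75,-8.25],"claw": 1}
    - {"slide": [0,0,0],"angular": [-0.85,-0.75,-8.25],"claw": 1}
    - {"slide": [0,0,0],"angular": [-0.85,-0.75,-8.25],"claw": 1}
    - {"slide": [0,0,0],"angular": [-0.85,-0.75,-8.25],"claw": 1}
    - {"slide": [0,0,0],"angular": [-0.85,-0.75,-8.25],"claw": 1}

```text
time: 3.1
ee_pos: [0.4129, 0.3076, 0.2503]
tcp_rot: [-168.2, 1.6, 80.0]
wrist_force: [0.5, 0.4, -0.1]
opening: 0.085
grasp_force: 0.0
```

```bash
python3 -c "
from h import *
go([.393,-.167,.25],[180,0,179])
o=bot.get_obs();print(o['ee_pos'],o['tcp_rot'])"
```

```text
slide cur axes [-470.7   64.     0.6] target axes [ 1.160e+01 -4.749e+02  3.000e-01] rot [-10.09  -8.98 -98.73] q [ 33.2   9.4  14.1 104.4   6.9 132.7]
[0.41289869 0.30763798 0.25029946] [-168.21597748    1.62309871   80.03719902]
```

Emit:
play_rows:
  increments:
    - {"slide": [0,0,0],"angular": [-0.85,-0.75,-8.25],"claw": 1}
    - {"slide": [0,0,0],"angular": [-0.85,-0.75,-8.25],"claw": 1}
    - {"slide": [0,0,0],"angular": [-0.85,-0.75,-8.25],"claw": 1}
    - {"slide": [0,0,0],"angular": [-0.85,-0.75,-8.25],"claw": 1}
    - {"slide": [0,0,0],"angular": [-0.85,-0.75,-8.25],"claw": 1}
    - {"slide": [0,0,0],"angular": [-0.85,-0.75,-8.25],"claw": 1}
    - {"slide": [0,0,0],"angular": [-0.85,-0.75,-8.25],"claw": 1}
    - {"slide": [0,0,0],"angular": [-0.85,-0.75,-8.25],"claw": 1}

```text
time: 3.9
ee_pos: [0.4128, 0.3077, 0.2504]
tcp_rot: [-176.1, -1.9, 146.2]
wrist_force: [-0.2, 0.1, 0.6]
opening: 0.0855
grasp_force: 0.0
```

Emit:
play_rows:
  increments:
    - {"slide": [0,0,0],"angular": [-0.85,-0.75,-8.2],"claw": 1}
    - {"slide": [0,0,0],"angular": [-0.85,-0.75,-8.2],"claw": 1}
    - {"slide": [0,0,0],"angular": [-0.85,-0.75,-8.2],"claw": 1}
    - {"slide": [0,0,0],"angular": [-0.85,-0.75,-8.2],"claw": 1}
    - {"slide": [1,-40,0],"angular": [0,0,0],"claw": 1}
    - {"slide": [1,-40,0],"angular": [0,0,0],"claw": 1}
    - {"slide": [1,-40,0],"angular": [0,0,0],"claw": 1}
    - {"slide": [1,-40,0],"angular": [0,0,0],"claw": 1}

```text
time: 4.7
ee_pos: [0.4048, 0.1464, 0.2503]
tcp_rot: [180.0, 0.1, 178.8]
wrist_force: [0.7, 0.6, -0.6]
opening: 0.0856
grasp_force: 0.0
```

Emit:
play_rows:
  increments:
    - {"slide": [1,-40,0],"angular": [0,0,0],"claw": 1}
    - {"slide": [1,-40,0],"angular": [0,0,0],"claw": 1}
    - {"slide": [1,-40,0],"angular": [0,0,0],"claw": 1}
    - {"slide": [1,-40,0],"angular": [0,0,0],"claw": 1}
    - {"slide": [1,-40,0],"angular": [0,0,0],"claw": 1}
    - {"slide": [1,-40,0],"angular": [0,0,0],"claw": 1}
    - {"slide": [1,-40,0],"angular": [0,0,0],"claw": 1}
    - {"slide": [0,0,0],"angular": [0,0,0],"claw": 1}

```text
time: 5.5
ee_pos: [0.3915, -0.1356, 0.2499]
tcp_rot: [-180.0, 0.1, 178.4]
wrist_force: [-0.1, 0.5, -0.1]
opening: 0.0854
grasp_force: 0.0
```

```bash
python3 -c "
from h import *
go([.394,-.167,.10],[180,0,179])"
```

```text
slide cur axes [ -3.2 -31.3 149.9] target axes [ -3.1 -31.4 149.9] rot [-0.02  0.05 -0.56] q [-19.1 -13.5  -7.3  96.1  -0.  -17.5]
```

Emit:
play_rows:
  increments:
    - {"slide": [-1,-10,20],"angular": [0,0,-0.5],"claw": 0.2}
    - {"slide": [-1,-10,30],"angular": [0,0,0],"claw": 0.2}
    - {"slide": [-1,-11,35],"angular": [0,0,0],"claw": 0.2}
    - {"slide": [0,0,35],"angular": [0,0,0],"claw": 0.2}
    - {"slide": [0,0,30],"angular": [0,0,0],"claw": 0.2}
    - {"slide": [0,0,0],"angular": [0,0,0],"claw": 0.2}

```text
time: 6.1
ee_pos: [0.3926, -0.1619, 0.0965]
tcp_rot: [179.8, -0.3, 179.2]
wrist_force: [-0.2, 0.7, -0.4]
opening: 0.0511
grasp_force: 0.0
```

Run:
```python
from h import *
go([.394,-.167,.045],[180,0,179])
ims=[]
for n,c in(('top',(348,255)),('side',(298,280))):
    im=bot.camera(n)[:,:,::-1]; a=im[c[1]-50:c[1]+50,c[0]-50:c[0]+50]; ims.append(cv2.resize(a,(400,400),interpolation=cv2.INTER_CUBIC))
cv2.imwrite('pics/g1.png',np.hstack(ims))
```

```text
slide cur axes [-1.7 -5.2 51.5] target axes [-1.5 -5.1 51.5] rot [ 0.17 -0.27  0.21] q [-22.4 -12.3 -23.3  79.3   0.1 -21.7]
```

View pics/g1.png

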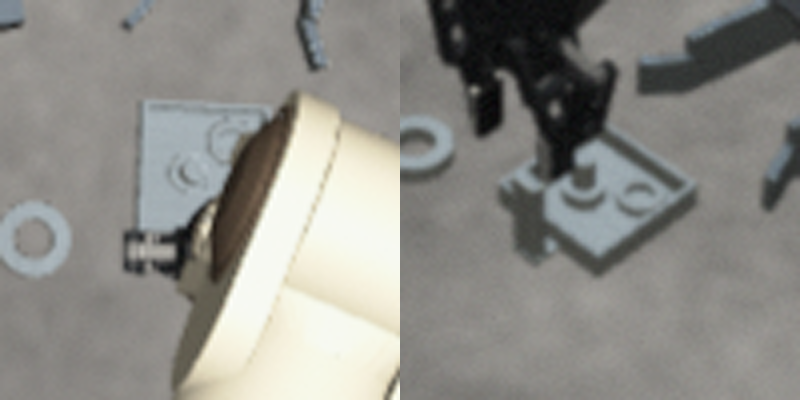

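Before the descent, the fingers are above and on either side of the post. In the crop they are at (485,105) and (555,150), with the post at (525,215). The tray hasn't moved.

Emit:
play_rows:
  increments:
    - {"slide": [-1.5,-5.2,15],"angular": [0,-0.3,0],"claw": 0.2}
    - {"slide": [0,0,20],"angular": [0,0,0],"claw": 0.2}
    - {"slide": [0,0,16],"angular": [0,0,0],"claw": 0.2}
    - {"slide": [0,0,0],"angular": [0,0,0],"claw": 0.2}
    - {"slide": [0,0,0],"angular": [0,0,0],"claw": 0.2}
    - {"slide": [0,0,0],"angular": [0,0,0],"claw": -0.6}
    - {"slide": [0,0,0],"angular": [0,0,0],"claw": -1}
    - {"slide": [0,0,0],"angular": [0,0,0],"claw": -1}
  squeeze: 40

```text
time: 7.0
ee_pos: [0.3966, -0.1692, 0.0504]
tcp_rot: [180.0, 0.4, 179.1]
wrist_force: [-1.3, 1.7, 6.9]
opening: 0.0191
grasp_force: 39.2
```

Emit:
play_rows:
  increments:
    - {"slide": [0,0,0],"angular": [0,0,0],"claw": -1}
    - {"slide": [0,0,0],"angular": [0,0,0],"claw": -1}

```text
time: 7.2
ee_pos: [0.3966, -0.1692, 0.0504]
tcp_rot: [180.0, 0.5, 179.1]
wrist_force: [-1.7, 1.8, 6.2]
opening: 0.0194
grasp_force: 39.2
```

Run:
```python
from h import *
H=np.array([.615,-.196]); th=-11.2; c,s=np.cos(np.radians(th)),np.sin(np.radians(th)); X=np.array([c,s])
for d in(-.21,-.14,-.06): p=H+d*X; print(d,p); go([*p,.045],[180,0,180+th])
```

```text
-0.21 [ 0.40899942 -0.15521079]
slide cur axes [-12.1  14.2   5.5] target axes [-9.4 16.1  5.4] rot [ 0.06  0.45 10.31] q [-23.2 -10.9 -27.3  73.2   0.2 -22.3]
-0.14 [ 0.47766628 -0.16880719]
slide cur axes [-81.    1.7   6. ] target axes [-79.4  16.1   5.4] rot [ 0.06  0.45 10.31] q [-23.2 -10.9 -27.3  73.2   0.2 -22.3]
-0.06 [ 0.55614269 -0.18434594]
slide cur axes [-159.7  -12.7    6.6] target axes [-159.4   16.1    5.4] rot [ 0.06  0.45 10.31] q [-23.2 -10.9 -27.3  73.2   0.2 -22.3]
```

Emit:
play_rows:
  increments:
    - {"slide": [0,2,-2],"angular": [0,0,1.5],"claw": -1}
    - {"slide": [0,3,0],"angular": [0,0,2],"claw": -1}
    - {"slide": [-1,3,0],"angular": [0,0,2],"claw": -1}
    - {"slide": [-2,3,0],"angular": [0,0,2],"claw": -1}
    - {"slide": [-3,3,0],"angular": [0,0,1.7],"claw": -1}
    - {"slide": [-3,2,0],"angular": [0,0,1.1],"claw": -1}
    - {"slide": [0,0,0],"angular": [0,0,0],"claw": -1}
    - {"slide": [0,0,0],"angular": [0,0,0],"claw": -1}

```text
time: 8.0
ee_pos: [0.4064, -0.1545, 0.051]
tcp_rot: [179.9, 0.3, 168.8]
wrist_force: [1.4, -0.1, -5.0]
opening: 0.0193
grasp_force: 39.4
```

Run:
```python
from h import *
H=np.array([.615,-.196]); th=-11.2; c,s=np.cos(np.radians(th)),np.sin(np.radians(th)); X=np.array([c,s])
p=H-.06*X; go([*p,.045],[180,0,180+th]); o=bot.get_obs(); print(o['ee_pos'],o['tcp_rot'],o['wrist_force'])
ims=[]
for n,c in(('top',(355,220)),('side',(325,265))):
    im=bot.camera(n)[:,:,::-1]; cv2.imwrite(f'pics/r2{n}.png',im); a=im[c[1]-65:c[1]+65,c[0]-50:c[0]+50]; ims.append(cv2.resize(a,(400,520),interpolation=cv2.INTER_CUBIC))
cv2.imwrite('pics/g2.png',np.hstack(ims))
```

```text
slide cur axes [-152.7   -0.3    6.9] target axes [-152.7   -0.2    6. ] rot [0.09 0.33 0.04] q [-20.9 -10.3 -26.7  73.3   0.1  -9.7]
[ 0.40636651 -0.15451224  0.05101755] [179.90815463   0.32714714 168.83522791] [ 1.43516552 -0.05691661 -4.95661503]
```

View pics/g2.png

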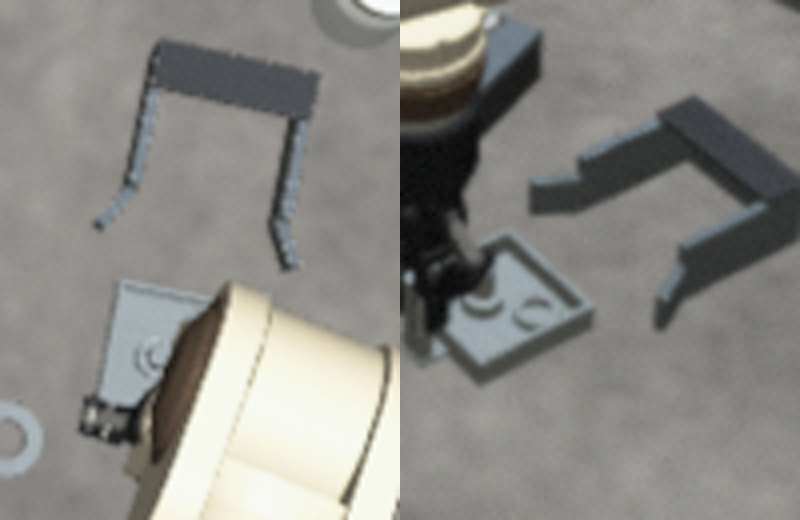

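After the turn, the tray's rim corners are at (118,282) and about (99,400) in the top crop, and (508,230), (593,310), (483,380) in the side crop. The holder's mouth is directly ahead and the load is still in the tray.

Run:
```python
from h import *
T=lambda p,z:plane('top',(p[0]+.5)/4+304.5,(p[1]+.5)/4+154.5,z)[:2]
S=lambda p,z:plane('side',(p[0]-400+.5)/4+274.5,(p[1]+.5)/4+199.5,z)[:2]
H=np.array([.615,-.196]); th=np.radians(-11.2); R=np.array([[np.cos(th),-np.sin(th)],[np.sin(th),np.cos(th)]])
f=lambda P:((P-H)@R*1e3).round(1)
for k,F,p,z in(('tray FL T',T,(118,282),.02),('tray RL T',T,(99,400),.02),('tray FL S',S,(508,230),.02),('FR S',S,(593,310),.02),('RR S',S,(483,380),.02),
 ('strap TL',T,(160,39),.053),('strap TR',T,(320,74),.053),('strap BR',T,(308,118),.053),('strap BL',T,(154,88),.053),('tipL',T,(98,227),.03),('tipR',T,(290,268),.03),('wallL in',T,(136,183),.048),('wallR in',T,(275,219),.048),('SstrapTL',S,(692,96),.053),('SstrapTR',S,(806,185),.053),('StipL',S,(530,180),.03),('StipR',S,(663,295),.03)): print(k,f(F(p,z)))
o=bot.get_obs(); print('tcp',f(o['ee_pos'][:2]))
```

```text
tray FL T [-116.    46.9]
tray RL T [-198.9   43.3]
tray FL S [-110.7   48.8]
FR S [-110.4  -42.9]
RR S [-202.7  -53.1]
strap TL [51.8 55.9]
strap TR [ 52.1 -57.4]
strap BR [ 19.9 -55.1]
strap BL [17. 53.]
tipL [-82.7  69.2]
tipR [-81.5 -66.8]
wallL in [-49.7  51.4]
wallR in [-53.2 -47.1]
SstrapTL [54.4 59.8]
SstrapTR [ 54.3 -55.4]
StipL [-75.4  72.5]
StipR [-72.3 -65.1]
tcp [-2.128e+02  2.000e-01]
```

Emit:
play_rows:
  increments:
    - {"slide": [-4,0,0],"angular": [0,0,0],"claw": -1}
    - {"slide": [-8,0,0],"angular": [0,0,0],"claw": -1}
    - {"slide": [-8,0,0],"angular": [0,0,0],"claw": -1}
    - {"slide": [-8,0,0],"angular": [0,0,0],"claw": -1}
    - {"slide": [-8,0,0],"angular": [0,0,0],"claw": -1}
    - {"slide": [-8,0,0],"angular": [0,0,0],"claw": -1}
    - {"slide": [-8,0,0],"angular": [0,0,0],"claw": -1}
    - {"slide": [-8,0,0],"angular": [0,0,0],"claw": -1}

```text
time: 8.9
ee_pos: [0.4658, -0.1662, 0.0513]
tcp_rot: [179.9, 0.3, 168.8]
wrist_force: [-0.5, -0.3, -5.4]
opening: 0.019
grasp_force: 39.3
```

```bash
cat >> h.py <<'E'
Hh=np.array([.615,-.196]); th=np.radians(-11.2); HR=np.array([[np.cos(th),-np.sin(th)],[np.sin(th),np.cos(th)]])
hf=lambda P:((np.array(P)-Hh)@HR*1e3).round(1)
def st():
    o=bot.get_obs(); print('tcp in holder',hf(o['ee_pos'][:2]),'z',o['ee_pos'][2].round(4),o['tcp_rot'].round(1),'F holder',(o['wrist_force'][:2]@HR).round(1),'Fz',o['wrist_force'][2].round(1),'tq',o['torque'].round(2))
E
python3 -c "
from h import *
st()"
```

```text
tcp in holder [-152.1    0.2] z 0.0513 [179.9   0.3 168.8] F holder [-0.4 -0.4] Fz -5.4 tq [ 0.01  0.34 -0.  ]
```

Emit:
play_rows:
  increments:
    - {"slide": [-7,0,0.5],"angular": [0,0,0],"claw": -1}
    - {"slide": [-8,0,0],"angular": [0,0,0],"claw": -1}
    - {"slide": [-8,0,0],"angular": [0,0,0],"claw": -1}
    - {"slide": [-8,0,0],"angular": [0,0,0],"claw": -1}
    - {"slide": [-8,0,0],"angular": [0,0,0],"claw": -1}
    - {"slide": [-8,0,0],"angular": [0,0,0],"claw": -1}
    - {"slide": [-8,0,0],"angular": [0,0,0],"claw": -1}
    - {"slide": [-5,0,0],"angular": [0,0,0],"claw": -1}

```text
time: 9.7
ee_pos: [0.5248, -0.1779, 0.0512]
tcp_rot: [179.9, 0.3, 168.8]
wrist_force: [-0.8, -0.3, -3.8]
opening: 0.0195
grasp_force: 39.3
```

```bash
python3 -c "
from h import *
st()"
```

```text
tcp in holder [-92.    0.2] z 0.0512 [179.9   0.3 168.8] F holder [-0.8 -0.4] Fz -3.8 tq [0.05 0.28 0.05]
```

Emit:
play_rows:
  increments:
    - {"slide": [-5,0,0.5],"angular": [0,0,0],"claw": -1}
    - {"slide": [-5,0,0],"angular": [0,0,0],"claw": -1}
    - {"slide": [-5,0,0],"angular": [0,0,0],"claw": -1}
    - {"slide": [-5,0,0],"angular": [0,0,0],"claw": -1}
    - {"slide": [-4,0,0],"angular": [0,0,0],"claw": -1}
    - {"slide": [-2,0,0],"angular": [0,0,0],"claw": -1}
    - {"slide": [-1,0,0],"angular": [0,0,0],"claw": -1}
    - {"slide": [0,0,0],"angular": [0,0,0],"claw": -1}

```text
time: 10.5
ee_pos: [0.5507, -0.1831, 0.0509]
tcp_rot: [179.9, 0.3, 168.8]
wrist_force: [0.7, 0.2, -3.9]
opening: 0.0192
grasp_force: 39.4
```

```bash
python3 -c "
from h import *
st()"
```

```text
tcp in holder [-65.6   0.2] z 0.0509 [179.9   0.3 168.8] F holder [0.6 0.3] Fz -3.9 tq [-0.12  0.   -0.02]
```

Emit:
play_rows:
  increments:
    - {"slide": [-2,0,0],"angular": [0,0,0],"claw": -1}
    - {"slide": [-2,0,0],"angular": [0,0,0],"claw": -1}
    - {"slide": [0,0,0],"angular": [0,0,0],"claw": -1}

```text
time: 10.8
ee_pos: [0.5548, -0.1839, 0.051]
tcp_rot: [179.9, 0.4, 168.8]
wrist_force: [0.4, 0.3, -3.7]
opening: 0.0194
grasp_force: 39.4
```

```bash
python3 -c "
from h import *
st()"
```

```text
tcp in holder [-61.4   0.1] z 0.051 [179.9   0.4 168.8] F holder [0.3 0.3] Fz -3.7 tq [-0.12  0.02  0.01]
```

Not touching the back stop yet, so I'll keep going in small steps.

Emit:
play_rows:
  increments:
    - {"slide": [-2,0,0.3],"angular": [0,0,0],"claw": -1}
    - {"slide": [-1.5,0,0],"angular": [0,0,0],"claw": -1}
    - {"slide": [0,0,0],"angular": [0,0,0],"claw": -1}

```text
time: 11.1
ee_pos: [0.5582, -0.1846, 0.0507]
tcp_rot: [179.9, 0.4, 168.8]
wrist_force: [-0.1, -1.6, -4.0]
opening: 0.0192
grasp_force: 39.5
```

Emit:
play_rows:
  increments:
    - {"slide": [-1,0,0],"angular": [0,0,0],"claw": -1}
    - {"slide": [-1,0,0],"angular": [0,0,0],"claw": -1}
    - {"slide": [0,0,0],"angular": [0,0,0],"claw": -1}

```text
time: 11.4
ee_pos: [0.56, -0.1849, 0.0507]
tcp_rot: [179.9, 0.3, 168.8]
wrist_force: [-1.3, 0.6, -2.8]
opening: 0.0195
grasp_force: 39.6
```

Emit:
play_rows:
  increments:
    - {"slide": [-1,0,0],"angular": [0,0,0],"claw": -1}
    - {"slide": [-1,0,0],"angular": [0,0,0],"claw": -1}
    - {"slide": [0,0,0],"angular": [0,0,0],"claw": -1}

```text
time: 11.7
ee_pos: [0.5605, -0.1847, 0.0505]
tcp_rot: [179.9, 0.2, 168.8]
wrist_force: [-9.0, 4.0, 1.0]
opening: 0.0191
grasp_force: 40.3
```

```bash
python3 -c "
from h import *
st()"
```

```text
tcp in holder [-55.6   0.5] z 0.0505 [179.9   0.2 168.8] F holder [-9.7  2.2] Fz 1.0 tq [ 0.6   1.66 -0.13]
```

Emit:
play_rows:
  increments:
    - {"slide": [0,0,0],"angular": [0,0,0],"claw": -0.3}
    - {"slide": [0,0,0],"angular": [0,0,0],"claw": 0.1}
    - {"slide": [0,0,0],"angular": [0,0,0],"claw": 0.1}
    - {"slide": [0,0,0],"angular": [0,0,0],"claw": 0.1}
    - {"slide": [0,0,-20],"angular": [0,0,0],"claw": 0.1}
    - {"slide": [0,0,-40],"angular": [0,0,0],"claw": 0.1}
    - {"slide": [0,0,-40],"angular": [0,0,0],"claw": -1}
    - {"slide": [0,0,0],"angular": [0,0,0],"claw": -1}

```text
time: 12.5
ee_pos: [0.5634, -0.1861, 0.157]
tcp_rot: [180.0, 0.8, 168.8]
wrist_force: [0.2, -0.3, 0.2]
opening: 0.0187
grasp_force: 0.0
```

```bash
cat >> h.py <<'E'
Q=np.array([.583,.1195]); qa=np.radians(11.5); QR=np.array([[np.cos(qa),-np.sin(qa)],[np.sin(qa),np.cos(qa)]])
def rp(x,y): return Q+QR@np.array([x,y])/1e3
def rf():
    o=bot.get_obs(); print('tcp in rail',((o['ee_pos'][:2]-Q)@QR*1e3).round(1),'z',o['ee_pos'][2].round(4),o['tcp_rot'].round(1),'F',o['wrist_force'].round(1))
E
python3 - <<'E'
from h import *
st(); go([*rp(0,-95),.15],[180,0,-168.5])
ims=[]
for n,c in(('top',(360,200)),('side',(345,250))):
    im=bot.camera(n)[:,:,::-1]; cv2.imwrite(f'pics/r3{n}.png',im); a=im[c[1]-65:c[1]+65,c[0]-50:c[0]+50]; ims.append(cv2.resize(a,(400,520),interpolation=cv2.INTER_CUBIC))
cv2.imwrite('pics/g3.png',np.hstack(ims))
E
```

```text
tcp in holder [-52.5  -0.3] z 0.157 [180.    0.8 168.8] F holder [ 0.3 -0.3] Fz 0.2 tq [-0.02  0.   -0.05]
slide cur axes [  3.6 215.9   7.1] target axes [-80.1 200.6   7. ] rot [ -0.14   0.84 -22.71] q [-18.3   9.2   4.4  84.4   0.1  -7.1]
```

View pics/g3.png

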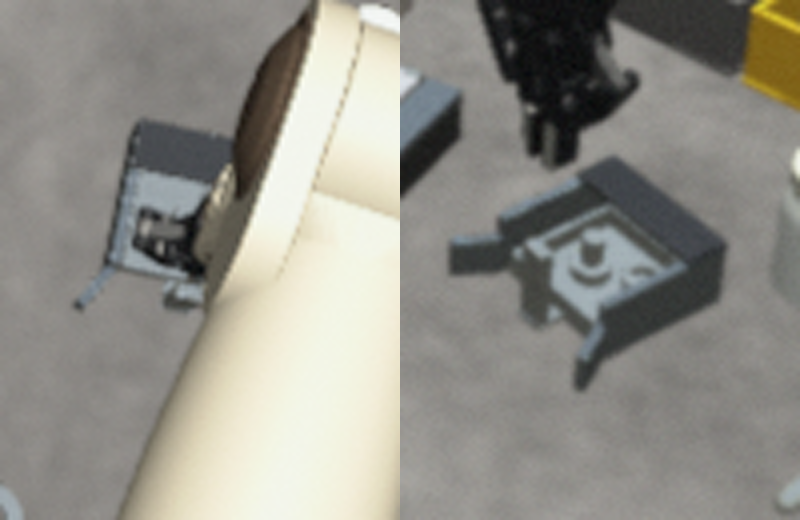

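The tray is fully home against the stop, with the bolt and washer in it; in the side crop the tray spans (520–690, 200–310). Next I'll move to bolt 1 with the fingers shut.

Emit:
play_rows:
  increments:
    - {"slide": [0,0,0],"angular": [0,0.3,-7.6],"claw": -1}
    - {"slide": [0,0,0],"angular": [0,0.3,-7.6],"claw": -1}
    - {"slide": [0,0,0],"angular": [0,0.2,-7.5],"claw": -1}
    - {"slide": [-16,40,0],"angular": [0,0,0],"claw": -1}
    - {"slide": [-16,40,0],"angular": [0,0,0],"claw": -1}
    - {"slide": [-16,40,0],"angular": [0,0,0],"claw": -1}
    - {"slide": [-16,40,0],"angular": [0,0,0],"claw": -1}
    - {"slide": [-16,40,10],"angular": [0,0,0],"claw": -1}

```text
time: 13.4
ee_pos: [0.5998, 0.0283, 0.1401]
tcp_rot: [179.9, -0.4, -168.5]
wrist_force: [1.4, -0.8, 0.5]
opening: -0.0001
grasp_force: 0.0
```

Emit:
play_rows:
  increments:
    - {"slide": [0,0,20],"angular": [0,0,0],"claw": -1}
    - {"slide": [0,0,10],"angular": [0,0,0],"claw": -1}
    - {"slide": [0,0,0],"angular": [0,0,0],"claw": -1}

```text
time: 13.7
ee_pos: [0.5981, 0.0263, 0.1078]
tcp_rot: [179.8, -0.7, -168.5]
wrist_force: [-0.5, -0.1, -0.2]
opening: 0.0001
grasp_force: 0.0
```

```bash
python3 -c "
from h import *
rf(); go([*rp(0,-95),.092],[180,0,-168.5]); print(bot.get_obs()['opening'])"
```

```text
tcp in rail [ -3.8 -94.4] z 0.1078 [ 179.8   -0.7 -168.5] F [-0.5 -0.1 -0.2]
slide cur axes [-4.  -0.7 15.7] target axes [-3.8 -0.6 15.8] rot [ 0.16 -0.69 -0.02] q [ 2.5 11.9  2.  80.9  0.1 -9. ]
8.76264359250688e-05
```

Emit:
play_rows:
  increments:
    - {"slide": [-4,-0.5,5],"angular": [0,-0.7,0],"claw": -1}
    - {"slide": [0,0,5],"angular": [0,0,0],"claw": -1}
    - {"slide": [0,0,4],"angular": [0,0,0],"claw": -1}
    - {"slide": [0,0,2],"angular": [0,0,0],"claw": -1}
    - {"slide": [0,0,0],"angular": [0,0,0],"claw": -1}

```text
time: 14.2
ee_pos: [0.6034, 0.0267, 0.0943]
tcp_rot: [179.9, 0.3, -168.5]
wrist_force: [-0.4, -0.8, -0.3]
opening: -0.0001
grasp_force: 0.0
```

Emit:
play_rows:
  increments:
    - {"slide": [0,0,1.5],"angular": [0,0,0],"claw": -1}
    - {"slide": [0,0,1.5],"angular": [0,0,0],"claw": -1}
    - {"slide": [0,0,0],"angular": [0,0,0],"claw": -1}

```text
time: 14.5
ee_pos: [0.6035, 0.027, 0.0914]
tcp_rot: [179.9, 0.3, -168.5]
wrist_force: [0.3, 1.1, 0.6]
opening: -0.0
grasp_force: 0.0
```

Emit:
play_rows:
  increments:
    - {"slide": [0,0,1],"angular": [0,0,0],"claw": -1}
    - {"slide": [0,0,1],"angular": [0,0,0],"claw": -1}
    - {"slide": [0,0,0],"angular": [0,0,0],"claw": -1}

```text
time: 14.8
ee_pos: [0.6035, 0.027, 0.0893]
tcp_rot: [179.9, 0.3, -168.5]
wrist_force: [-0.1, 0.3, -0.0]
opening: 0.0001
grasp_force: 0.0
```

Emit:
play_rows:
  increments:
    - {"slide": [0,0,1.5],"angular": [0,0,0],"claw": -1}
    - {"slide": [0,0,0],"angular": [0,0,0],"claw": -1}

```text
time: 15.0
ee_pos: [0.6036, 0.027, 0.0888]
tcp_rot: [179.9, 0.3, -168.5]
wrist_force: [-2.9, 0.1, 5.7]
opening: -0.0002
grasp_force: 2.8
```

Emit:
play_rows:
  increments:
    - {"slide": [0,0,1.5],"angular": [0,0,0],"claw": -1}
    - {"slide": [0,0,0],"angular": [0,0,0],"claw": -1}

```text
time: 15.2
ee_pos: [0.6036, 0.027, 0.0887]
tcp_rot: [179.9, 0.4, -168.5]
wrist_force: [-7.6, 0.8, 15.3]
opening: 0.0001
grasp_force: 7.5
```

Emit:
play_rows:
  increments:
    - {"slide": [0,0,1],"angular": [0,0,0],"claw": -1}
    - {"slide": [0,0,0],"angular": [0,0,0],"claw": -1}

```text
time: 15.4
ee_pos: [0.6036, 0.027, 0.0886]
tcp_rot: [179.9, 0.4, -168.5]
wrist_force: [-10.0, 1.2, 20.8]
opening: 0.0001
grasp_force: 10.6
```

Emit:
play_rows:
  increments:
    - {"slide": [0,0,-14],"angular": [0,0,0],"claw": -1}
    - {"slide": [0,20,-6],"angular": [0,0,0],"claw": -1}
    - {"slide": [0,37,0],"angular": [0,0,0],"claw": -1}
    - {"slide": [0,37,0],"angular": [0,0,0],"claw": -1}
    - {"slide": [0,0,8],"angular": [0,0,0],"claw": -1}
    - {"slide": [0,0,5],"angular": [0,0,0],"claw": -1}
    - {"slide": [0,0,0],"angular": [0,0,0],"claw": -1}

```text
time: 16.1
ee_pos: [0.5844, 0.1185, 0.0917]
tcp_rot: [179.9, 0.2, -168.5]
wrist_force: [-0.2, 0.2, -0.1]
opening: 0.0002
grasp_force: 0.0
```

```bash
python3 -c "
from h import *
rf()"
```

```text
tcp in rail [ 1.2 -1.3] z 0.0917 [ 179.9    0.2 -168.5] F [-0.2  0.2 -0.1]
```

Emit:
play_rows:
  increments:
    - {"slide": [0.5,1,1.5],"angular": [0,0,0],"claw": -1}
    - {"slide": [0,0,1.5],"angular": [0,0,0],"claw": -1}
    - {"slide": [0,0,1.5],"angular": [0,0,0],"claw": -1}
    - {"slide": [0,0,0],"angular": [0,0,0],"claw": -1}

```text
time: 16.5
ee_pos: [0.5843, 0.1196, 0.0883]
tcp_rot: [179.9, 0.3, -168.5]
wrist_force: [0.7, 0.5, 0.1]
opening: -0.0
grasp_force: 0.0
```

Emit:
play_rows:
  increments:
    - {"slide": [0,0,1.5],"angular": [0,0,0],"claw": -1}
    - {"slide": [0,0,1],"angular": [0,0,0],"claw": -1}
    - {"slide": [0,0,0],"angular": [0,0,0],"claw": -1}

```text
time: 16.8
ee_pos: [0.5842, 0.1199, 0.0857]
tcp_rot: [179.9, 0.3, -168.5]
wrist_force: [0.9, -0.3, 0.7]
opening: -0.0
grasp_force: 0.7
```

Emit:
play_rows:
  increments:
    - {"slide": [0,0,1],"angular": [0,0,0],"claw": -1}
    - {"slide": [0,0,0],"angular": [0,0,0],"claw": -1}

```text
time: 17.0
ee_pos: [0.5842, 0.12, 0.0847]
tcp_rot: [179.9, 0.3, -168.5]
wrist_force: [1.1, -0.2, 2.1]
opening: 0.0
grasp_force: 0.8
```

Emit:
play_rows:
  increments:
    - {"slide": [0,0,1.5],"angular": [0,0,0],"claw": -1}
    - {"slide": [0,0,0],"angular": [0,0,0],"claw": -1}

```text
time: 17.2
ee_pos: [0.5842, 0.12, 0.083]
tcp_rot: [179.9, 0.3, -168.5]
wrist_force: [0.8, -0.8, 0.9]
opening: -0.0001
grasp_force: 0.5
```

Emit:
play_rows:
  increments:
    - {"slide": [0,0,1.5],"angular": [0,0,0],"claw": -1}
    - {"slide": [0,0,0],"angular": [0,0,0],"claw": -1}

```text
time: 17.4
ee_pos: [0.5841, 0.12, 0.0815]
tcp_rot: [179.9, 0.3, -168.5]
wrist_force: [0.5, -0.8, 0.8]
opening: 0.0001
grasp_force: 0.4
```

Emit:
play_rows:
  increments:
    - {"slide": [0,0,1.5],"angular": [0,0,0],"claw": -1}
    - {"slide": [0,0,1],"angular": [0,0,0],"claw": -1}
    - {"slide": [0,0,0],"angular": [0,0,0],"claw": -1}

```text
time: 17.7
ee_pos: [0.5842, 0.1201, 0.0809]
tcp_rot: [179.9, 0.3, -168.5]
wrist_force: [-4.8, -1.6, 15.2]
opening: 0.0002
grasp_force: 7.4
```

Emit:
play_rows:
  increments:
    - {"slide": [0,0,0],"angular": [0,0,0],"claw": -1}
    - {"slide": [0,0,-10],"angular": [0,0,0],"claw": -1}
    - {"slide": [0,0,-40],"angular": [0,0,0],"claw": -1}
    - {"slide": [0,0,-30],"angular": [0,0,0],"claw": 0.3}
    - {"slide": [45,0,0],"angular": [0,0,0],"claw": 0.3}
    - {"slide": [0,0,0],"angular": [0,0,0],"claw": 0.3}
    - {"slide": [0,0,0],"angular": [0,0,0],"claw": 0.3}

```text
time: 18.4
ee_pos: [0.5392, 0.1108, 0.1591]
tcp_rot: [179.9, 0.3, -168.5]
wrist_force: [0.7, -0.2, 0.5]
opening: 0.0555
grasp_force: 0.0
```

Run:
```python
from h import *
rf(); go([*rp(-50,0),.084],[180,0,-168.5])
im=bot.camera('side')[:,:,::-1]; cv2.imwrite('pics/r4s.png',im); cv2.imwrite('pics/b4.png',cv2.resize(im[165:255,195:325],None,fx=6,fy=6,interpolation=cv2.INTER_CUBIC))
```

```text
tcp in rail [-44.7   0.2] z 0.1591 [ 179.9    0.3 -168.5] F [ 0.7 -0.2  0.5]
slide cur axes [ 5.7 -0.4 75.1] target axes [ 5.3 -0.2 75.1] rot [ 0.14  0.27 -0.01] q [11.5  3.9 -1.2 84.7  0.1  0.1]
```

View pics/b4.png

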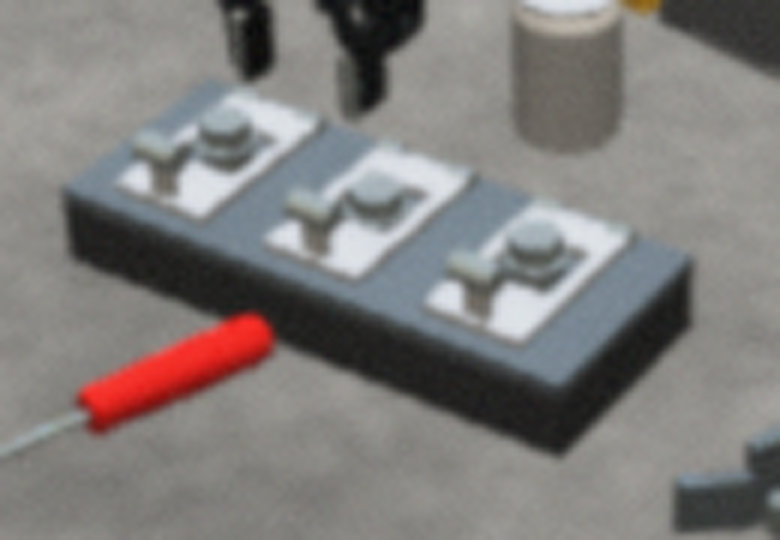

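The middle bolt's head, at (378,195), now sits visibly lower than the outer two. It sank about 8 mm, so it's the loose one. Its lug is at (313,210), below the open fingers.

Emit:
play_rows:
  increments:
    - {"slide": [5,0,15],"angular": [0,0.3,0],"claw": 0}
    - {"slide": [0,0,25],"angular": [0,0,0],"claw": 0}
    - {"slide": [0,0,20],"angular": [0,0,0],"claw": 0}
    - {"slide": [0,0,16],"angular": [0,0,0],"claw": 0}
    - {"slide": [0,0,0],"angular": [0,0,0],"claw": 0}
    - {"slide": [0,0,0],"angular": [0,0,0],"claw": 0}

```text
time: 19.05
ee_pos: [0.5352, 0.1101, 0.0831]
tcp_rot: [179.9, -0.1, -168.5]
wrist_force: [1.0, -1.0, -0.9]
opening: 0.0429
grasp_force: 0.0
```

```bash
python3 -c "
from h import *
rf()"
```

```text
tcp in rail [-48.7   0.3] z 0.0831 [ 1.799e+02 -1.000e-01 -1.685e+02] F [ 1.  -1.  -0.9]
```

Emit:
play_rows:
  increments:
    - {"slide": [0.5,0,2],"angular": [0,0,0],"claw": -0.2}
    - {"slide": [0,0,0],"angular": [0,0,0],"claw": -0.5}
    - {"slide": [0,0,0],"angular": [0,0,0],"claw": -1}
    - {"slide": [0,0,0],"angular": [0,0,0],"claw": -1}
    - {"slide": [0,0,0],"angular": [0,0,0],"claw": -1}
    - {"slide": [0,0,0],"angular": [0,0,0],"claw": -1}
  squeeze: 40

```text
time: 19.65
ee_pos: [0.5349, 0.1099, 0.0818]
tcp_rot: [179.9, 0.1, -168.5]
wrist_force: [1.8, -2.6, 5.7]
opening: 0.0233
grasp_force: 39.8
```

```bash
python3 -c "
from h import *
rf()
p0=None
for a in range(0,51,5):
    r=np.radians(a); x=-95*np.cos(r)+28*np.sin(r); z=28*np.cos(r)+95*np.sin(r)
    print(a,round(x+95,1),round(z-28,1))"
```

```text
tcp in rail [-49.1   0.2] z 0.0818 [ 1.799e+02  1.000e-01 -1.685e+02] F [ 1.8 -2.6  5.7]
0 0.0 0.0
5 2.8 8.2
10 6.3 16.1
15 10.5 23.6
20 15.3 30.8
25 20.7 37.5
30 26.7 43.7
35 33.2 49.4
40 40.2 54.5
45 47.6 59.0
50 55.4 62.8
```

Emit:
play_rows:
  increments:
    - {"slide": [-1,0,-4],"angular": [0,0,0],"claw": -1}
    - {"slide": [-1.8,0,-4.2],"angular": [0,0,0],"claw": -1}
    - {"slide": [-1.7,0,-4],"angular": [0,0,0],"claw": -1}
    - {"slide": [-1.8,0,-3.9],"angular": [0,0,0],"claw": -1}
    - {"slide": [-2,0,-3.8],"angular": [0,0,0],"claw": -1}
    - {"slide": [-2.2,0,-3.7],"angular": [0,0,0],"claw": -1}
    - {"slide": [0,0,0],"angular": [0,0,0],"claw": -1}

```text
time: 20.35
ee_pos: [0.5447, 0.1119, 0.105]
tcp_rot: [179.9, -0.0, -168.5]
wrist_force: [-0.1, -1.6, -3.7]
opening: 0.0231
grasp_force: 39.5
```

```bash
python3 -c "
from h import *
rf()"
```

```text
tcp in rail [-39.    0.2] z 0.105 [ 179.9   -0.  -168.5] F [-0.1 -1.6 -3.7]
```

Forces are low and the grip is stable, so I'll keep following the arc to about 45°.

Emit:
play_rows:
  increments:
    - {"slide": [-4.8,0,-7.2],"angular": [0,0,0],"claw": -1}
    - {"slide": [-5.4,0,-6.7],"angular": [0,0,0],"claw": -1}
    - {"slide": [-6,0,-6.2],"angular": [0,0,0],"claw": -1}
    - {"slide": [-6.5,0,-5.7],"angular": [0,0,0],"claw": -1}
    - {"slide": [-7,0,-5.1],"angular": [0,0,0],"claw": -1}
    - {"slide": [-7.4,0,-4.5],"angular": [0,0,0],"claw": -1}
    - {"slide": [0,0,0],"angular": [0,0,0],"claw": -1}
    - {"slide": [0,0,0],"angular": [0,0,0],"claw": -1}

```text
time: 21.15
ee_pos: [0.5813, 0.1194, 0.1404]
tcp_rot: [179.9, -0.0, -168.5]
wrist_force: [-3.0, 0.0, 2.4]
opening: 0.0234
grasp_force: 40.8
```

Run:
```python
from h import *
rf()
a=bot.camera('side')[:,:,::-1]; b=bot.camera('top')[:,:,::-1]
A=cv2.resize(a[165:305,195:405],None,fx=2.6,fy=2.6,interpolation=cv2.INTER_CUBIC); B=cv2.resize(b[140:290,180:400],(250,170))
B=cv2.copyMakeBorder(B,0,A.shape[0]-170,0,0,cv2.BORDER_CONSTANT); cv2.imwrite('pics/f.png',np.hstack([A,B])[:,:800])
```

```text
tcp in rail [-1.7  0.3] z 0.1404 [ 179.9   -0.  -168.5] F [-3.   0.   2.4]
```

View pics/f.png

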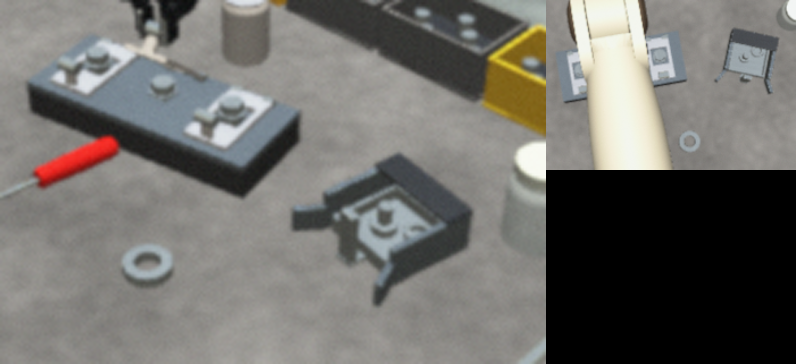

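The middle cap is held open at about 45° in the gripper, around (150,45). The outer caps are shut and the loaded tray is home, at about (390,225). I'll hand in now.

```bash
python3 -c "
from workcell import bot
print(bot.job_done())"
```

```text
the job is handed in; nothing more can be done
None
```

I handed the job in at about 21 s of the 64 s: the loaded tray is home against the stop, the middle bolt was the loose one (it sank about 8 mm), and its cap is held open at about 45° in the gripper with the other caps shut. The hand-in did not return a verdict, and I did not need to tap the left bolt once the middle one sank.

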